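# Roll a conveyor roller onto the staging line

## Robot

A 7-joint arm with a two-finger parallel gripper is mounted at the origin on the work surface. World frame = base frame: x ahead of the robot, y to its left, z up, the work surface at z = 0. Lengths are in m, angles in rad, forces in N, time in s.
With the tool pointing down it reaches from about 0.4 to 0.925 m from the base axis. Payload 4.1 kg.
Tool frame: the origin (TCP) lies on the mounting face of the last link; the fingertips stand 173 mm ahead of it and the grasp point (between the pads) lies robot.grip_point_offset ahead of it (robot.grip_point_offset is the distance from the TCP to the grasp point, in m); y points along the fingers, x is the direction in which the jaws open and shut, and the axes are right-handed (so a half turn about y gives the same grasp; the last joint's range is limited). The gripper opens to 85 mm and grips with 20 to 120 N. Pads are 22 mm wide; open, the fingers measure 114 mm over their backs; the gripper's body (76 mm by 85 mm) begins 54 mm behind the grasp point. The pads swing forward as they close: fully open they stand 13 mm farther back than shut.
Start: joints at [-1.261, 0.398, 0.045, 1.537, -0.019, 1.207, -0.051], TCP at [0.258, 0.596, 0.405] pointing down, gripper open.
Joint ranges: [-2.82, 2.82], [-0.49, 2.23], [-1.37, 1.46], [0, 2.46], [-1.36, 4.5], [0.23, 2], [-2.94, 2.94]. Speed limits (rad/s): [2.57, 2.57, 3.14, 3.14, 3.14, 3.14, 3.14].

## Interface

Orientations are given as a rotation vector (axis times angle).
In Python, from workcell import telemetry, read_camera, calibration, order, robot gives the robot as it stands.
- The arm moves only by the tool apply_moves, never from a script. Its argument "plan" is a list of rows, each an object with "twist": the turn, a rotation vector about the world's x, y, z as a fraction of full scale, a list of three; "slide": the shift along the world's x, y, z as a fraction of full scale, a list of three; "jaw": the opening, from 0 (shut) to 1 (fully open). A call has 1 to 8 rows; each row is the pose to reach, as a shift and turn from the pose measured when the call began, turning the shorter way round; what a row does not reach only later rows make up. Full scale, the value 1, is 0.4 m for a shift and pi rad for a turn. A row lasts 1/8 s, in which the tool goes at most 62.5 mm and 10.7 degrees, less where a joint would pass 70% of its speed; a pose out of reach is approached as far as the arm can. A call with a number of a shift or a turn outside -1 to 1 is refused whole. A call with a gripper value outside its range is refused whole. The fingers move at their own pace and stop on an object; the grip force is fixed at half the most. Time passes only in rows, so rows that repeat a pose let the fingers close. It gives the time, the measured TCP pose, the force and the opening at its end, in the units of the state.
- telemetry.get_state(): the state, without advancing time (a new reading comes with each control period).
- read_camera(name): name is "scene" or "top" or "wrist"; returns the picture (480x640x3 uint8, red, green, blue); there is no depth.
- calibration(name): a dict with "vertical_fov" (degrees; the focal length in pixels is half the picture's height over the tangent of half this angle, whatever the lens; pixels are square), "cx", "cy" (the principal point, pixels), "dist_coeffs" ([k1, k2, p1, p2, k3] as OpenCV has them; the pictures are not rectified), "R" (3x3) and "t" (3): a world point X has camera coordinates R X + t. Camera axes: x right, y down, z forward; pixel columns grow to the right and rows downward; lengths in m; the calibration is good to about 2 mm. A picture is of the moment at which its call begins: read the wrist's pose just before it. calibration takes no time and is no camera call; for the wrist camera it gives the pose at the moment of the call.
- order.hand_in(): hands the job in, once; it reports no verdict.
The state is a dict: "clock": time; "joints": joint angles; "dq": joint speeds; "tau": joint torques, N m; "tool_pos": TCP position; "ee_rot": TCP orientation; "wrist_force": force on the tool from outside, world axes, zero at the start; "wrist_torque": the same for the moment, N m; "opening": finger opening in m.
Only numpy, scipy, OpenCV 4.12 (cv2) and the standard library are available. Lean on these libraries where they do the work, as an engineer would, in place of code of your own. Each camera call takes 0.05 s, during which the arm holds its last target.

## Task

Roll the steel conveyor roller across the rubber-lined tray, pushing it sideways near its top with the fingertips, until it rests on the white line with the line running along under its middle, and leave it there. Let it roll, do not slide, grip or lift it, and leave the yellow wheel, the bearing block and the jar alone.

Things in the scene. Friction and masses are not known exactly. Their poses are not given: they have to be found in the camera images.
- roller: Loose steel roller lying by one y end of the tray (mm): diameter 50, length 160, plus stubs 12 x 14 at the ends; 0.3 to 0.65 kg. Origin: mid-axis, 25 above the liner. x: its axis; y, z turn as it rolls. Starts 34 to 44 (axis) from that end's lip, within 5 degrees of parallel to the line. Dragged by its top it rolls half as far as the finger; let go, it soon stops. Pushed from behind it may jam.
- line_mid (a point): Middle of the white line painted across the liner, on its surface, 6 mm above the work surface. x runs along the line (268 mm long), y across it (10 mm wide), z up. It is parallel to the tray's x, up to 40 mm to either side of the tray's middle; the roller starts 105 to 200 mm away, on its +y or -y side.
- tray: Fixed shallow aluminium tray with a flat black rubber liner, inside 270 mm (its x, pointing away from the robot) by 380 mm (its y), walls 6 mm thick. Origin: centre of its underside, on the work surface. Liner surface 6 mm, top of the lips all round 30 mm above the work surface.
- wheel: Yellow plastic belt wheel lying flat in the tray by the end opposite the roller, diameter 56 mm, 26 mm high, with a hub 26 mm wide that makes it 34 mm high in all. Origin: centre of its underside. Not to be disturbed.
- bearing_block: Grey bearing block standing on the work surface to the left of the tray, 40 x 110 x 66 mm high. Origin: centre of its underside. Not to be disturbed.
- jar: White jar with a black cap standing on the work surface to the right of the tray, diameter 60 mm, 85 mm high. Origin: centre of its underside. Not to be disturbed.
Things that resemble listed ones, but are neither listed nor needed, are in the scene too. There is more than one size of the roller; the job needs the largest.

How it is judged:
By the outcome, as a careful person would: the job done as asked, in the order asked, and still so for the second after the job is handed in, with the robot touching nothing.
It also fails if it takes over 56 s, if anything falls off the work surface, if the arm or the gripper's body presses on something with over 40 N, if the wrist force passes 120 N, or if a joint passes its speed limit or range.

## Working session

There is one attempt and no reset: what is moved stays moved. The work goes in short steps, Python scripts to look and compute and a tool call to move; the robot and the scene stay as the last step left them, time stands still between calls to the robot, and variables do not carry over. Pictures are saved under pics/ and viewed, and the job is handed in when it is done.

Besides the shell and the picture viewer there is one more tool, called after ">>>" by a JSON object that holds its "method" and its "body", one argument or row to a line. apply_moves: Moves the arm, as the interface text tells. Shift numbers are shares of 0.4 m and turn numbers shares of pi rad, none past 1 either way. Its arguments: {"type":"object","properties":{"plan":{"type":"array"}},"required":["plan"]}

```bash
mkdir -p pics; ls; python3 - <<'E'
from workcell import telemetry, read_camera, calibration, order, robot
import cv2
s=telemetry.get_state();print(s)
print(robot.grip_point_offset)
for n in("top","scene"):
    im=read_camera(n);cv2.imwrite(f"pics/{n}0.png",im[:,:,::-1]);print(n,calibration(n))
E
```

```text
pics
{'clock': 0.0, 'joints': array([-1.26097605,  0.39923531,  0.04506248,  1.53785337, -0.01869768,
        1.20688478, -0.05071375]), 'dq': array([ 0.00021025,  0.00079772, -0.00136376, -0.00041653, -0.0008064 ,
        0.0019009 ,  0.00129824]), 'tau': array([-9.83540704e-04, -4.75130045e+01,  1.36429723e+00, -2.54224044e+01,
        1.15404680e-02,  9.63721541e-03, -2.42031325e-05]), 'tool_pos': array([0.25825377, 0.59619037, 0.40364756]), 'ee_rot': array([-1.37651388, -0.90194303,  0.90449386]), 'wrist_force': array([-0.12287611, -0.15143714, -0.2150994 ]), 'wrist_torque': array([-0.00989881,  0.0140072 , -0.02706274]), 'opening': 0.08524928468931227}
0.1547
top {'vertical_fov': 56.19182105775546, 'cx': 328.0442481254258, 'cy': 243.7219637335351, 'dist_coeffs': array([-0.08559213,  0.        ,  0.        ,  0.        ,  0.        ]), 'R': array([[ 0.08222885, -0.9966127 , -0.00123868],
       [-0.96911884, -0.07967033, -0.2333695 ],
       [ 0.23248032,  0.02039013, -0.97238734]]), 't': array([-0.04286217,  0.61580078,  0.85657937])}
scene {'vertical_fov': 49.49678107870456, 'cx': 318.40540343713457, 'cy': 233.7547229083403, 'dist_coeffs': array([-0.15093418,  0.        ,  0.        ,  0.        ,  0.        ]), 'R': array([[-0.29281388,  0.95616505,  0.0029046 ],
       [ 0.66109031,  0.20464368, -0.72185911],
       [-0.69081085, -0.20945016, -0.69203395]]), 't': array([ 0.19691143, -0.36443315,  1.85013065])}
```

View pics/top0.png

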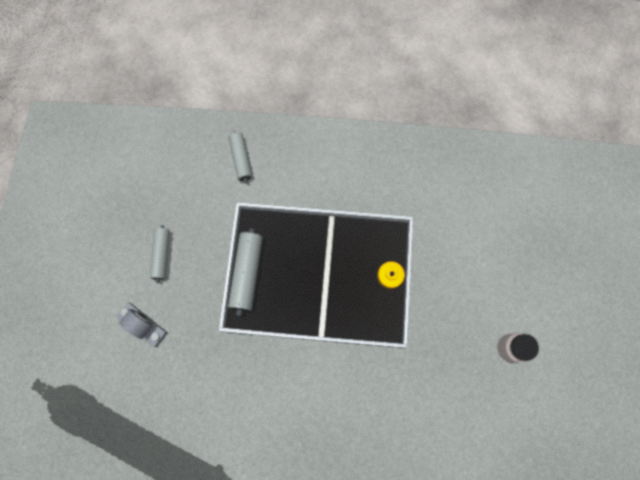

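View pics/scene0.png

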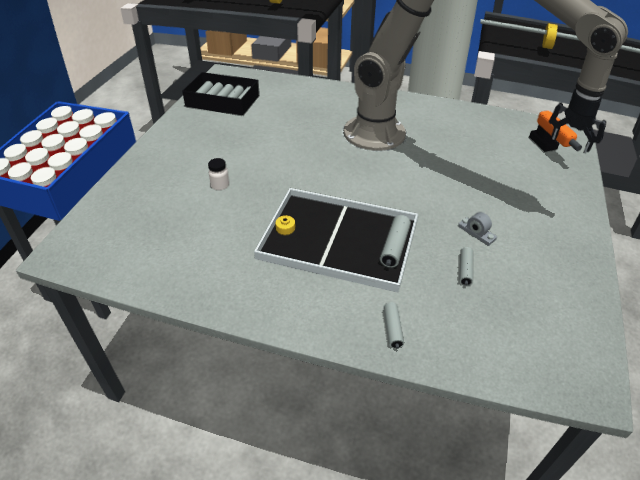

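```bash
python3 - <<'E'
from workcell import telemetry
from scipy.spatial.transform import Rotation as R
print(R.from_rotvec(telemetry.get_state()['ee_rot']).as_matrix().round(3))
E
```

```text
[[ 0.397 -0.001 -0.918]
 [ 0.918 -0.002  0.397]
 [-0.002 -1.    -0.   ]]
```

```bash
cat > h.py <<'E'
import numpy as np, cv2
from workcell import telemetry, read_camera, calibration, order, robot
def K(c):
    f=240/np.tan(np.radians(c['vertical_fov']/2)); return np.array([[f,0,c['cx']],[0,f,c['cy']],[0,0,1]])
def ray(c,px,z):
    px=np.asarray(px,float).reshape(-1,1,2)
    n=cv2.undistortPoints(px,K(c),c['dist_coeffs']).reshape(-1,2)
    d=np.c_[n,np.ones(len(n))]@c['R']; o=-c['R'].T@c['t']
    return o+d*((z-o[2])/d[:,2])[:,None]
def proj(c,X):
    return cv2.projectPoints(np.asarray(X,float).reshape(-1,1,3),cv2.Rodrigues(c['R'])[0],c['t'],K(c),c['dist_coeffs'])[0].reshape(-1,2)
def look(n,name,crop=None,s=1):
    c=calibration(n); im=read_camera(n)
    v=im if crop is None else im[crop[1]:crop[3],crop[0]:crop[2]]
    cv2.imwrite(f"pics/{name}.png",cv2.resize(v,None,fx=s,fy=s,interpolation=cv2.INTER_CUBIC)[:,:,::-1]); return im,c
E
python3 - <<'E'
from h import *
from workcell import calibration
im=cv2.imread('pics/top0.png');c=calibration('top')
crop=im[190:360,205:425];cv2.imwrite('pics/crop0.png',cv2.resize(crop,None,fx=3.5,fy=3.5,interpolation=cv2.INTER_CUBIC))
im2=cv2.imread('pics/scene0.png')
cv2.imwrite('pics/crop1.png',cv2.resize(im2[180:360,250:510],None,fx=3,fy=3,interpolation=cv2.INTER_CUBIC))
E
```

```text
(no output)
```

View pics/crop0.png

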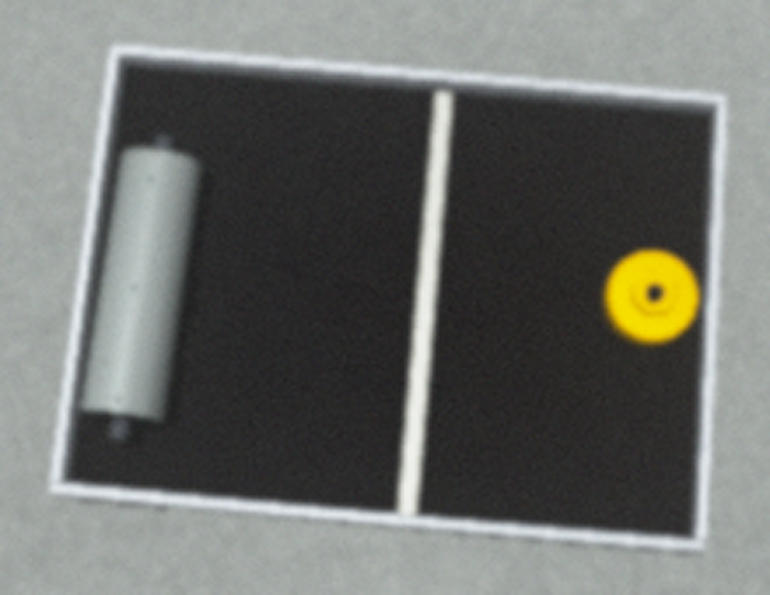

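View pics/crop1.png

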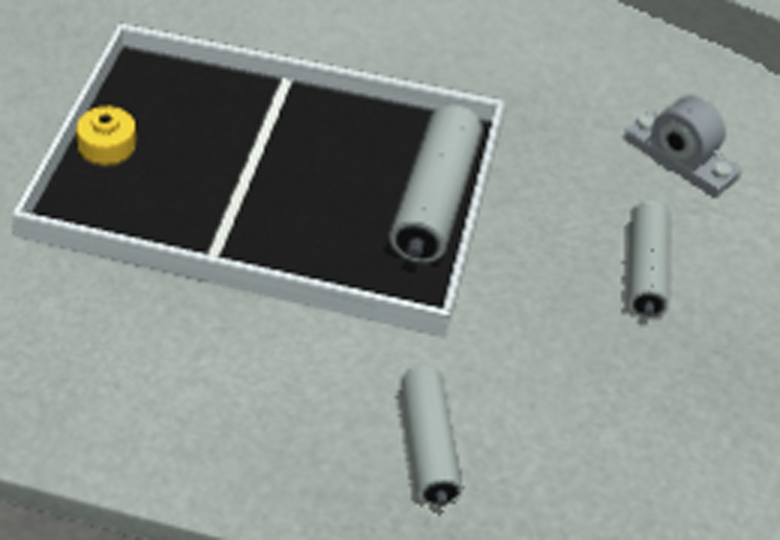

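```bash
cat >> h.py <<'E'
def fitl(P):
    vx,vy,x,y=cv2.fitLine(P[:,:2].astype(np.float32),cv2.DIST_HUBER,0,.01,.01).ravel(); 
    if vx<0: vx,vy=-vx,-vy
    return np.array([x,y]),np.array([vx,vy])
def measure(im,c,show=True):
    """top camera (RGB). tray from outer lip, line, roller"""
    hsv=cv2.cvtColor(im,cv2.COLOR_RGB2HSV); g=cv2.cvtColor(im,cv2.COLOR_RGB2GRAY)
    dark=((g<75)).astype(np.uint8); dark[:195]=0;dark[355:]=0;dark[:,:212]=0;dark[:,420:]=0
    hull=cv2.convexHull(np.argwhere(dark)[:,::-1].astype(np.int32))
    inner=np.zeros_like(g); cv2.fillConvexPoly(inner,hull,255)
    inner=cv2.erode(inner,np.ones((3,3)))
    # pixels in the tray, brighter than liner, not yellow
    b=((g>95)&(inner>0)&(hsv[...,1]<110)).astype(np.uint8)
    n,l,st,ce=cv2.connectedComponentsWithStats(b)
    out=[]
    for i in range(1,n):
        if st[i,4]>150:
            pts=np.argwhere(l==i)[:,::-1]
            out.append((st[i],pts))
            if show: print('comp',st[i],cv2.minAreaRect(pts.astype(np.float32)))
    return b,l,out,inner
E
python3 - <<'E'
from h import *
im=cv2.imread('pics/top0.png')[:,:,::-1].copy();c=calibration('top')
b,l,out,inner=measure(im,c)
o=np.hstack([inner,b*255]);cv2.imwrite('pics/m.png',o[190:360])
# line
for st,p in out:
    if st[2]<25 or st[4]<1300:
        q=fitl(ray(c,p,.006)); print('line',q, np.degrees(np.arctan2(q[1][1],q[1][0])))
        L=ray(c,p,.006)[:,:2]; s=(L-q[0])@q[1];print('ext',q[0]+s.min()*q[1],q[0]+s.max()*q[1],s.max()-s.min())
    else:
        for z in(.031,.04):
            P=ray(c,p,z)[:,:2]; q=cv2.minAreaRect(P.astype(np.float32));print('roller',z,q)
# tray outer: bright pixels
cr=np.array([[205+115/3.5,190+45/3.5],[205+725/3.5,190+96/3.5],[205+703/3.5,190+550/3.5],[205+52/3.5,190+492/3.5]])
T=ray(c,cr,.03);print(T.round(4));print(np.linalg.norm(T-np.roll(T,-1,0),axis=1))
E
```

```text
comp [318 216  17 120 818] ((326.0733947753906, 275.3342590332031), (7.0599493980407715, 119.41920471191406), 4.916565895080566)
comp [ 228  231   33   78 1666] ((244.63514709472656, 269.6891784667969), (22.193862915039062, 78.08952331542969), 9.462322235107422)
line (array([0.561903  , 0.00747884], dtype=float32), array([ 0.999992  , -0.00399034], dtype=float32)) -0.22863027
ext [0.43362058 0.00799073] [0.69820186 0.00693496] 0.2645833881102162
roller 0.031 ((0.5574490427970886, 0.1823510378599167), (0.047489285469055176, 0.16860754787921906), 87.97813415527344)
roller 0.04 ((0.555961549282074, 0.18050958216190338), (0.047037288546562195, 0.16700278222560883), 87.97813415527344)
[[ 0.7042  0.2163  0.03  ]
 [ 0.702  -0.171   0.03  ]
 [ 0.4217 -0.1695  0.03  ]
 [ 0.4233  0.2184  0.03  ]]
[0.3873263  0.28034675 0.38792735 0.28094164]
```

View pics/m.png

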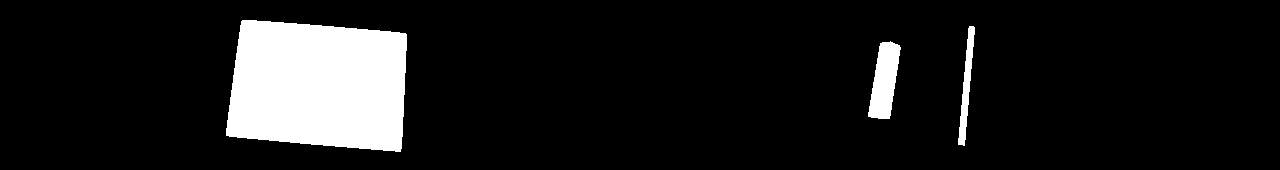

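>>> {"method": "apply_moves", "body": {
  "plan": [
    {"twist": [0, 0, -0.37], "slide": [0.747, -0.99, -0.2], "jaw": 1},
    {"twist": [0, 0, -0.37], "slide": [0.747, -0.99, -0.2], "jaw": 1},
    {"twist": [0, 0, -0.37], "slide": [0.747, -0.99, -0.2], "jaw": 1},
    {"twist": [0, 0, -0.37], "slide": [0.747, -0.99, -0.2], "jaw": 1},
    {"twist": [0, 0, -0.37], "slide": [0.747, -0.99, -0.2], "jaw": 1},
    {"twist": [0, 0, -0.37], "slide": [0.747, -0.99, -0.2], "jaw": 1},
    {"twist": [0, 0, -0.37], "slide": [0.747, -0.99, -0.2], "jaw": 1},
    {"twist": [0, 0, -0.37], "slide": [0.747, -0.99, -0.2], "jaw": 1}
  ]
}}

```text
clock: 1.1
tool_pos: [0.5561, 0.201, 0.3237]
ee_rot: [-1.571, 0.001, 0.002]
wrist_force: [0.6, 1.3, -0.6]
opening: 0.085
```

>>> {"method": "apply_moves", "body": {
  "plan": [
    {"twist": [0, 0, 0], "slide": [0, 0, 0], "jaw": 1}
  ]
}}

```text
clock: 1.23
tool_pos: [0.5583, 0.1945, 0.3228]
ee_rot: [-1.575, 0.01, -0.007]
wrist_force: [-0.6, 0.0, -0.7]
opening: 0.0858
```

```bash
python3 - <<'E'
from h import *
from scipy.spatial.transform import Rotation as R
im,c=look('wrist','w1'); s=telemetry.get_state()
print(s['clock'],s['tool_pos'],s['wrist_force'],R.from_rotvec(s['ee_rot']).as_matrix().round(3),c)
E
```

```text
1.275 [0.55702828 0.19775852 0.32288201] [ 0.06528273  0.99542222 -0.39721781] [[ 1.    -0.003  0.006]
 [-0.006 -0.002  1.   ]
 [-0.003 -1.    -0.002]] {'vertical_fov': 70.92340656814207, 'cx': 321.6494084736389, 'cy': 238.5042942821418, 'dist_coeffs': array([-0.04052788,  0.        ,  0.        ,  0.        ,  0.        ]), 'R': array([[ 9.99954779e-01, -9.46681418e-03, -9.05147539e-04],
       [-8.88659397e-03, -9.64057213e-01,  2.65546077e-01],
       [-3.38648938e-03, -2.65526025e-01, -9.64097745e-01]]), 't': array([-0.55669979,  0.17755366,  0.35166335])}
```

View pics/w1.png

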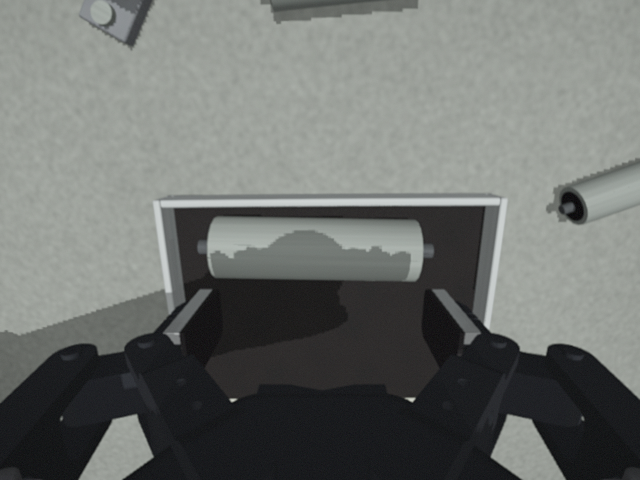

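```bash
python3 - <<'E'
from h import *
c=calibration('wrist')
print(-c['R'].T@c['t'])
A=ray(c,[[202,247],[429,250.5]],.031);print(A, np.degrees(np.arctan2(*(A[1]-A[0])[[1,0]])),A.mean(0))
B=ray(c,[[230,217],[400,220]],.031);print('edges',B,ray(c,[[230,279],[400,282]],.031))
E
```

```text
[0.55783497 0.26260792 0.29159867]
[[0.45972713 0.18480958 0.031     ]
 [0.64409226 0.18103505 0.031     ]] -1.1728585149105162 [0.55190969 0.18292231 0.031     ]
edges [[0.48453473 0.2094794  0.031     ]
 [0.61900242 0.20642581 0.031     ]] [[0.48045962 0.15692509 0.031     ]
 [0.62200574 0.15367986 0.031     ]]
```

>>> {"method": "apply_moves", "body": {
  "plan": [
    {"twist": [0, 0, 0], "slide": [-0.0125, -0.0125, -0.12], "jaw": 1},
    {"twist": [0, 0, 0], "slide": [-0.0125, -0.0125, -0.2], "jaw": 1},
    {"twist": [0, 0, 0], "slide": [-0.0125, -0.0125, -0.25], "jaw": 1},
    {"twist": [0, 0, 0], "slide": [-0.0125, -0.0125, -0.25], "jaw": 1}
  ]
}}

```text
clock: 1.78
tool_pos: [0.5504, 0.1944, 0.2212]
ee_rot: [-1.573, 0.008, 0.003]
wrist_force: [0.3, -0.5, -0.6]
opening: 0.0854
```

```bash
python3 - <<'E'
from h import *
im,c=look('wrist','w2'); look('scene','s2',(340,150,500,310),4)
E
```

```text
(no output)
```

View pics/s2.png

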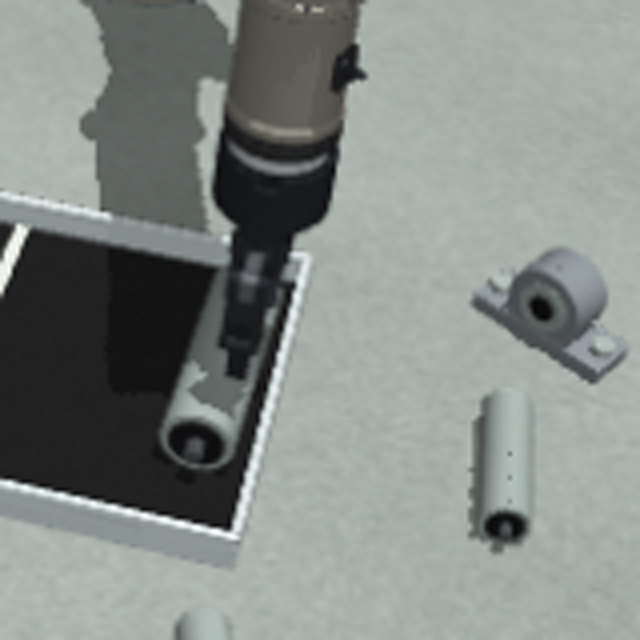

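View pics/w2.png

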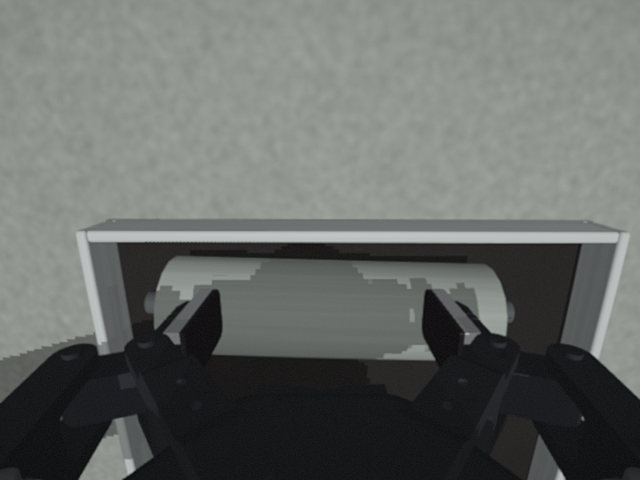

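>>> {"method": "apply_moves", "body": {
  "plan": [
    {"twist": [0, 0, 0], "slide": [0, -0.006, -0.004], "jaw": 1},
    {"twist": [0, 0, 0], "slide": [0, -0.006, -0.008], "jaw": 1},
    {"twist": [0, 0, 0], "slide": [0, -0.006, -0.01], "jaw": 1}
  ]
}}

```text
clock: 2.25
tool_pos: [0.5519, 0.1917, 0.2198]
ee_rot: [-1.572, 0.005, -0.002]
wrist_force: [-0.1, 0.8, -0.4]
opening: 0.0856
```

>>> {"method": "apply_moves", "body": {
  "plan": [
    {"twist": [0, 0, 0], "slide": [0, 0, -0.005], "jaw": 1},
    {"twist": [0, 0, 0], "slide": [0, 0, -0.01], "jaw": 1}
  ]
}}

```text
clock: 2.5
tool_pos: [0.552, 0.1917, 0.2157]
ee_rot: [-1.571, 0.005, -0.002]
wrist_force: [-0.1, 0.5, 5.0]
opening: 0.0853
```

>>> {"method": "apply_moves", "body": {
  "plan": [
    {"twist": [0, 0, 0.001], "slide": [0, -0.012, -0.004], "jaw": 1},
    {"twist": [0, 0, 0.002], "slide": [0, -0.027, -0.004], "jaw": 1},
    {"twist": [0, 0, 0.004], "slide": [0, -0.042, -0.004], "jaw": 1},
    {"twist": [0, 0, 0.005], "slide": [0, -0.057, -0.004], "jaw": 1},
    {"twist": [0, 0, 0.007], "slide": [0, -0.072, -0.004], "jaw": 1},
    {"twist": [0, 0, 0.008], "slide": [0, -0.085, -0.004], "jaw": 1},
    {"twist": [0, 0, 0.008], "slide": [0, -0.09, -0.004], "jaw": 1}
  ]
}}

```text
clock: 3.38
tool_pos: [0.5516, 0.1559, 0.2161]
ee_rot: [-1.569, -0.013, 0.019]
wrist_force: [-8.1, 0.2, 16.3]
opening: 0.0854
```

```bash
python3 - <<'E'
from h import *
im,c=look('wrist','w3'); look('top','t3',(205,190,425,360),3.5)
E
```

```text
(no output)
```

View pics/w3.png

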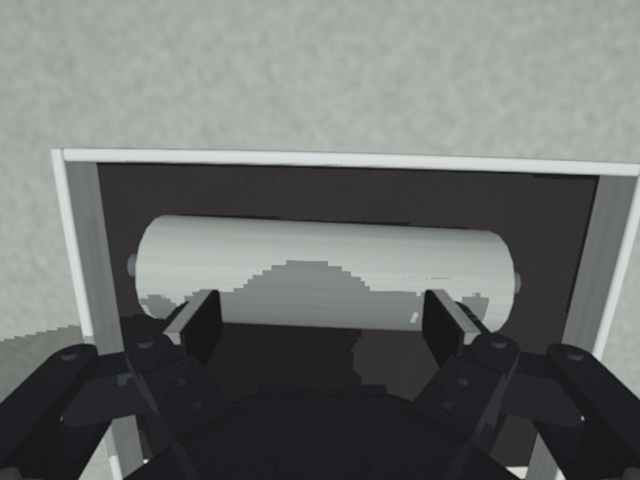

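View pics/t3.png

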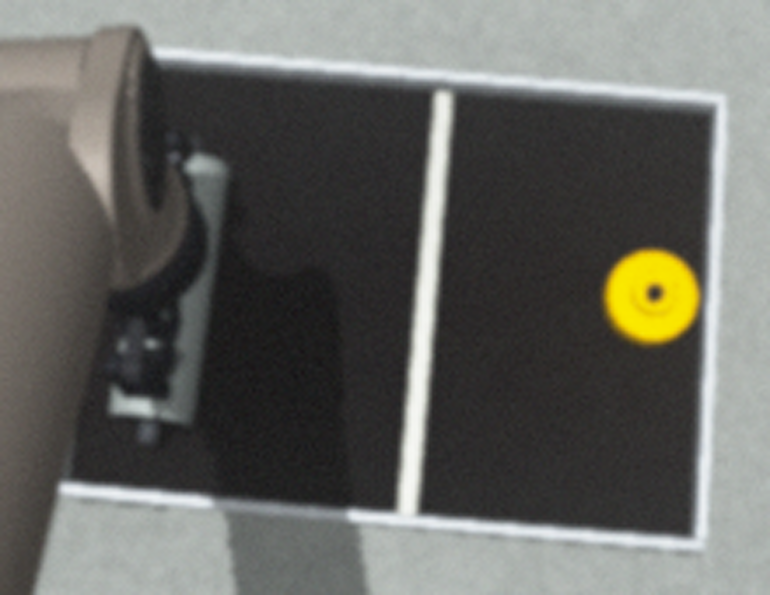

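```bash
cat >> h.py <<'E'
def stubs(c,a,b):
    A=ray(c,[a,b],.031)[:,:2]; d=A[1]-A[0]
    print('ends',A.round(4).tolist(),'len',np.linalg.norm(d).round(4),'mid',A.mean(0).round(4),'yaw',np.degrees(np.arctan2(d[1],d[0])).round(2))
E
python3 - <<'E'
from h import *
c=calibration('wrist'); stubs(c,[132,265],[517,282])
A=ray(c,[[80,156],[600,168]],.030);d=A[1]-A[0];print('lip',A, np.degrees(np.arctan2(d[1],d[0])))
E
```

```text
ends [[0.4582, 0.1637], [0.6486, 0.1591]] len 0.1904 mid [0.5534 0.1614] yaw -1.4
lip [[0.43947011 0.21568275 0.03      ]
 [0.67933601 0.21574208 0.03      ]] 0.01417235667277422
```

>>> {"method": "apply_moves", "body": {
  "plan": [
    {"twist": [0, 0, 0], "slide": [0, 0, 0.02], "jaw": 1},
    {"twist": [0, 0, -0.006], "slide": [0, 0.02, 0.025], "jaw": 1},
    {"twist": [0, 0, -0.008], "slide": [0, 0.038, 0.015], "jaw": 1},
    {"twist": [0, 0, -0.008], "slide": [0, 0.038, 0.005], "jaw": 1},
    {"twist": [0, 0, -0.008], "slide": [0, 0.038, 0], "jaw": 1},
    {"twist": [0, 0, -0.008], "slide": [0, 0.038, -0.002], "jaw": 1}
  ]
}}

```text
clock: 4.22
tool_pos: [0.5514, 0.1713, 0.2159]
ee_rot: [-1.569, 0.008, 0.001]
wrist_force: [-5.1, 0.4, 13.2]
opening: 0.0852
```

>>> {"method": "apply_moves", "body": {
  "plan": [
    {"twist": [0, 0, 0], "slide": [0, -0.01, -0.003], "jaw": 1},
    {"twist": [0, 0, 0], "slide": [0, -0.026, -0.003], "jaw": 1},
    {"twist": [0, 0, 0], "slide": [0, -0.042, -0.003], "jaw": 1},
    {"twist": [0, 0, 0], "slide": [0, -0.058, -0.003], "jaw": 1},
    {"twist": [0, 0, 0], "slide": [0, -0.074, -0.003], "jaw": 1},
    {"twist": [0, 0, 0], "slide": [0, -0.088, -0.003], "jaw": 1},
    {"twist": [0, 0, 0], "slide": [0, -0.098, -0.003], "jaw": 1},
    {"twist": [0, 0, 0], "slide": [0, -0.1, -0.003], "jaw": 1}
  ]
}}

```text
clock: 5.22
tool_pos: [0.5509, 0.1305, 0.2158]
ee_rot: [-1.569, 0.01, 0.002]
wrist_force: [-7.2, -0.8, 14.7]
opening: 0.0852
```

```bash
python3 - <<'E'
from h import *
im,c=look('wrist','w4'); print(telemetry.get_state()['tool_pos'])
E
```

```text
[0.55087971 0.13047734 0.21584063]
```

View pics/w4.png

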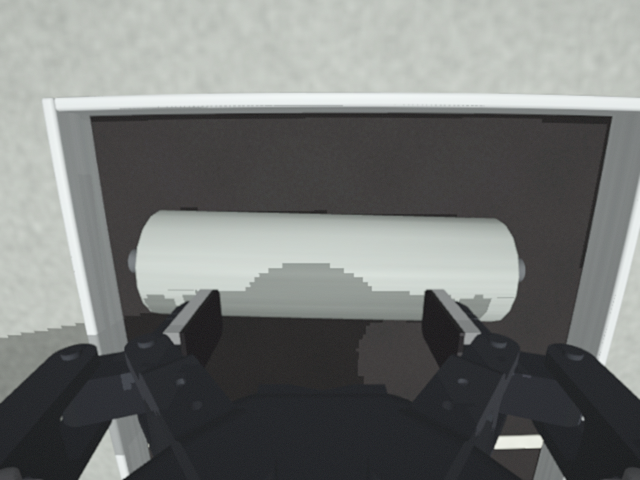

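```bash
python3 - <<'E'
from h import *
c=calibration('wrist'); stubs(c,[133,261],[521,270])
A=ray(c,[[60,104],[600,99]],.030);d=A[1]-A[0];print('lip',A, np.degrees(np.arctan2(d[1],d[0])))
E
```

```text
ends [[0.4577, 0.143], [0.6478, 0.138]] len 0.1902 mid [0.5528 0.1405] yaw -1.52
lip [[0.43392059 0.21622545 0.03      ]
 [0.67307836 0.21726343 0.03      ]] 0.24867084069950196
```

>>> {"method": "apply_moves", "body": {
  "plan": [
    {"twist": [0, 0, 0], "slide": [0, 0, 0.02], "jaw": 1},
    {"twist": [0, 0, 0], "slide": [0, 0.03, 0.025], "jaw": 1},
    {"twist": [0, 0, 0], "slide": [0, 0.05, 0.015], "jaw": 1},
    {"twist": [0, 0, 0], "slide": [0, 0.05, 0.005], "jaw": 1},
    {"twist": [0, 0, 0], "slide": [0, 0.05, 0], "jaw": 1},
    {"twist": [0, 0, 0], "slide": [0, 0.05, -0.002], "jaw": 1}
  ]
}}

```text
clock: 6.02
tool_pos: [0.5508, 0.1508, 0.2158]
ee_rot: [-1.568, 0.011, 0.003]
wrist_force: [-5.0, -0.0, 13.1]
opening: 0.0854
```

>>> {"method": "apply_moves", "body": {
  "plan": [
    {"twist": [0, 0, 0], "slide": [0, -0.01, -0.003], "jaw": 1},
    {"twist": [0, 0, 0], "slide": [0, -0.026, -0.003], "jaw": 1},
    {"twist": [0, 0, 0], "slide": [0, -0.042, -0.003], "jaw": 1},
    {"twist": [0, 0, 0], "slide": [0, -0.058, -0.003], "jaw": 1},
    {"twist": [0, 0, 0], "slide": [0, -0.074, -0.003], "jaw": 1},
    {"twist": [0, 0, 0], "slide": [0, -0.09, -0.003], "jaw": 1},
    {"twist": [0, 0, 0], "slide": [0, -0.1, -0.003], "jaw": 1},
    {"twist": [0, 0, 0], "slide": [0, -0.102, -0.003], "jaw": 1}
  ]
}}

```text
clock: 7.02
tool_pos: [0.5502, 0.1091, 0.216]
ee_rot: [-1.567, 0.014, 0.004]
wrist_force: [-8.8, -0.2, 15.9]
opening: 0.085
```

>>> {"method": "apply_moves", "body": {
  "plan": [
    {"twist": [0, 0, 0], "slide": [0, 0, 0.02], "jaw": 1},
    {"twist": [0, 0, 0], "slide": [0, 0.03, 0.025], "jaw": 1},
    {"twist": [0, 0, 0], "slide": [0, 0.051, 0.015], "jaw": 1},
    {"twist": [0, 0, 0], "slide": [0, 0.051, 0.005], "jaw": 1},
    {"twist": [0, 0, 0], "slide": [0, 0.051, 0], "jaw": 1},
    {"twist": [0, 0, 0], "slide": [0, 0.051, -0.002], "jaw": 1}
  ]
}}

```text
clock: 7.78
tool_pos: [0.5501, 0.1298, 0.2159]
ee_rot: [-1.566, 0.015, 0.005]
wrist_force: [-4.7, -0.3, 13.3]
opening: 0.0855
```

>>> {"method": "apply_moves", "body": {
  "plan": [
    {"twist": [0, 0, 0], "slide": [0, -0.01, -0.003], "jaw": 1},
    {"twist": [0, 0, 0], "slide": [0, -0.026, -0.003], "jaw": 1},
    {"twist": [0, 0, 0], "slide": [0, -0.042, -0.003], "jaw": 1},
    {"twist": [0, 0, 0], "slide": [0, -0.058, -0.003], "jaw": 1},
    {"twist": [0, 0, 0], "slide": [0, -0.074, -0.003], "jaw": 1},
    {"twist": [0, 0, 0], "slide": [0, -0.09, -0.003], "jaw": 1},
    {"twist": [0, 0, 0], "slide": [0, -0.1, -0.003], "jaw": 1},
    {"twist": [0, 0, 0], "slide": [0, -0.102, -0.003], "jaw": 1}
  ]
}}

```text
clock: 8.78
tool_pos: [0.5495, 0.088, 0.2162]
ee_rot: [-1.566, 0.018, 0.006]
wrist_force: [-8.2, -0.3, 17.4]
opening: 0.0856
```

```bash
python3 - <<'E'
from h import *
im,c=look('wrist','w5'); look('top','t5',(205,190,425,360),3.5)
E
```

```text
(no output)
```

View pics/w5.png

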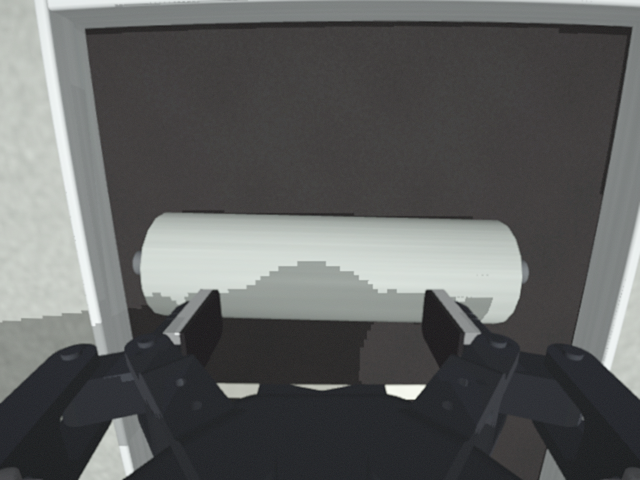

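View pics/t5.png

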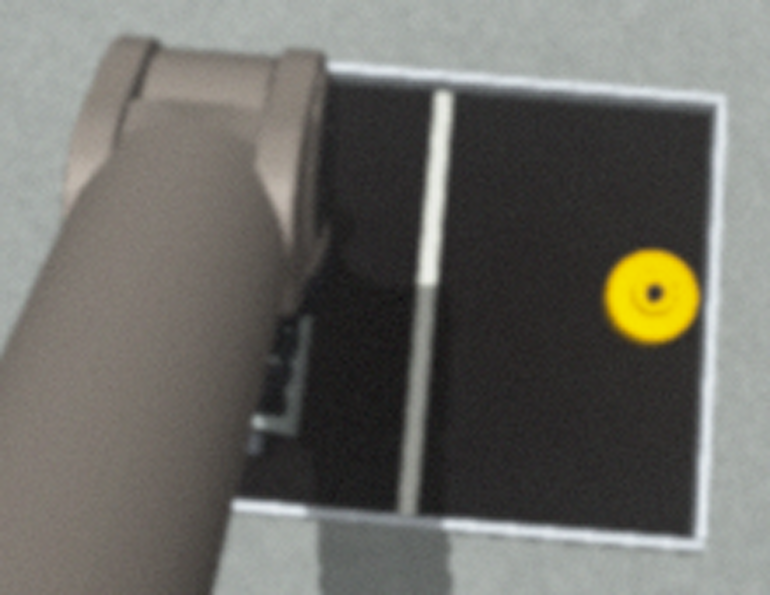

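```bash
python3 - <<'E'
from h import *
c=calibration('wrist'); stubs(c,[136,263],[525,272])
A=ray(c,[[230,390],[410,390]],.006);d=A[1]-A[0];print('lineedge?',A)
E
```

```text
ends [[0.4556, 0.0999], [0.647, 0.0949]] len 0.1914 mid [0.5513 0.0974] yaw -1.49
lineedge? [[0.48802355 0.00589423 0.006     ]
 [0.60209475 0.00654837 0.006     ]]
```

>>> {"method": "apply_moves", "body": {
  "plan": [
    {"twist": [0, 0, 0], "slide": [0, 0, 0.02], "jaw": 1},
    {"twist": [0, 0, 0], "slide": [0, 0.03, 0.025], "jaw": 1},
    {"twist": [0, 0, 0], "slide": [0, 0.048, 0.015], "jaw": 1},
    {"twist": [0, 0, 0], "slide": [0, 0.048, 0.005], "jaw": 1},
    {"twist": [0, 0, 0], "slide": [0, 0.048, 0], "jaw": 1},
    {"twist": [0, 0, 0], "slide": [0, 0.048, -0.002], "jaw": 1}
  ]
}}

```text
clock: 9.62
tool_pos: [0.5495, 0.1075, 0.2161]
ee_rot: [-1.565, 0.019, 0.007]
wrist_force: [-4.8, 0.9, 12.5]
opening: 0.0854
```

>>> {"method": "apply_moves", "body": {
  "plan": [
    {"twist": [0, 0, 0], "slide": [0, -0.01, -0.003], "jaw": 1},
    {"twist": [0, 0, 0], "slide": [0, -0.026, -0.003], "jaw": 1},
    {"twist": [0, 0, 0], "slide": [0, -0.042, -0.003], "jaw": 1},
    {"twist": [0, 0, 0], "slide": [0, -0.058, -0.003], "jaw": 1},
    {"twist": [0, 0, 0], "slide": [0, -0.074, -0.003], "jaw": 1},
    {"twist": [0, 0, 0], "slide": [0, -0.09, -0.003], "jaw": 1},
    {"twist": [0, 0, 0], "slide": [0, -0.1, -0.003], "jaw": 1},
    {"twist": [0, 0, 0], "slide": [0, -0.102, -0.003], "jaw": 1}
  ]
}}

```text
clock: 10.62
tool_pos: [0.5488, 0.0655, 0.2162]
ee_rot: [-1.564, 0.022, 0.008]
wrist_force: [-7.9, -0.7, 16.4]
opening: 0.0856
```

>>> {"method": "apply_moves", "body": {
  "plan": [
    {"twist": [0, 0, 0], "slide": [0, 0, 0.02], "jaw": 1},
    {"twist": [0, 0, 0], "slide": [0, 0.03, 0.025], "jaw": 1},
    {"twist": [0, 0, 0], "slide": [0, 0.05, 0.015], "jaw": 1},
    {"twist": [0, 0, 0], "slide": [0, 0.05, 0.005], "jaw": 1},
    {"twist": [0, 0, 0], "slide": [0, 0.05, 0], "jaw": 1},
    {"twist": [0, 0, 0], "slide": [0, 0.05, -0.002], "jaw": 1}
  ]
}}

```text
clock: 11.38
tool_pos: [0.5488, 0.0858, 0.2162]
ee_rot: [-1.563, 0.023, 0.009]
wrist_force: [-5.6, 2.2, 13.1]
opening: 0.0856
```

>>> {"method": "apply_moves", "body": {
  "plan": [
    {"twist": [0, 0, 0], "slide": [0, -0.01, -0.003], "jaw": 1},
    {"twist": [0, 0, 0], "slide": [0, -0.026, -0.003], "jaw": 1},
    {"twist": [0, 0, 0], "slide": [0, -0.042, -0.003], "jaw": 1},
    {"twist": [0, 0, 0], "slide": [0, -0.058, -0.003], "jaw": 1},
    {"twist": [0, 0, 0], "slide": [0, -0.074, -0.003], "jaw": 1},
    {"twist": [0, 0, 0], "slide": [0, -0.09, -0.003], "jaw": 1},
    {"twist": [0, 0, 0], "slide": [0, -0.1, -0.003], "jaw": 1},
    {"twist": [0, 0, 0], "slide": [0, -0.102, -0.003], "jaw": 1}
  ]
}}

```text
clock: 12.38
tool_pos: [0.5481, 0.0437, 0.2164]
ee_rot: [-1.563, 0.026, 0.01]
wrist_force: [-8.3, 0.7, 16.0]
opening: 0.0851
```

```bash
python3 - <<'E'
from h import *
im,c=look('wrist','w6'); look('scene','s6',(250,150,510,360),3)
E
```

```text
(no output)
```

View pics/w6.png

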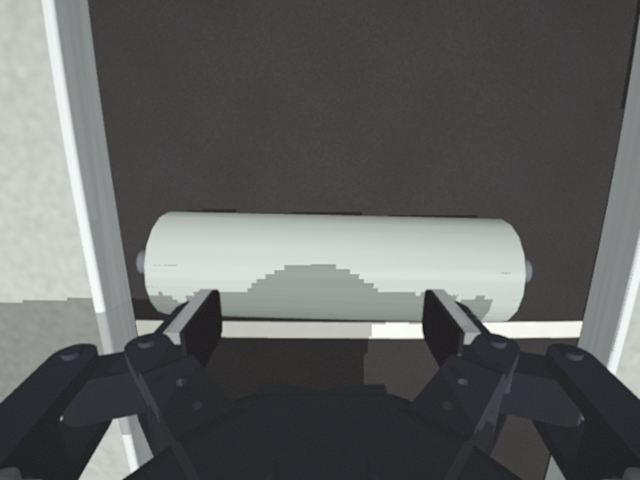

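View pics/s6.png

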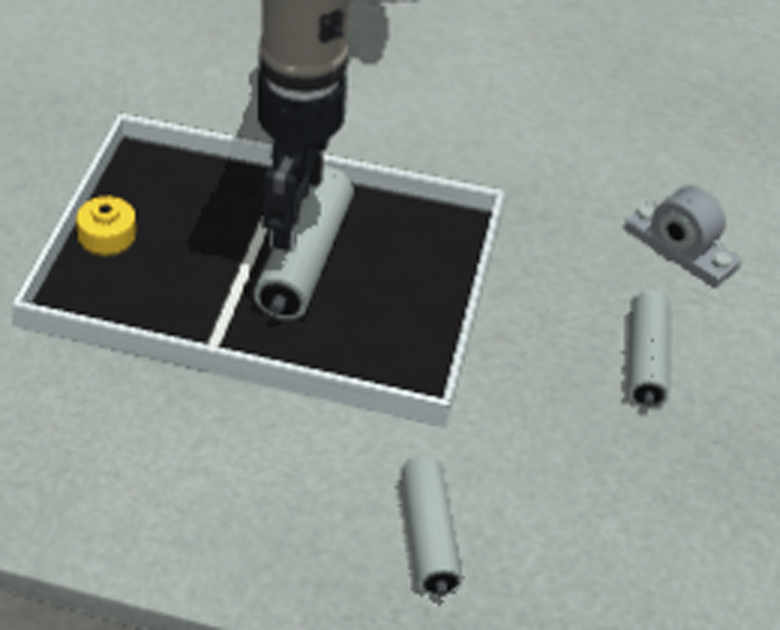

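```bash
python3 - <<'E'
from h import *
c=calibration('wrist'); stubs(c,[139,263],[529,271])
for a,b in (([140,329.5],[580,329.5]),):
    A=ray(c,[a,b],.006);d=A[1]-A[0];print('line',A, np.degrees(np.arctan2(d[1],d[0])))
for z in (.026,.031,.036): print(ray(c,[[139,263],[529,271]],z).mean(0))
E
```

```text
ends [[0.454, 0.056], [0.646, 0.0515]] len 0.1921 mid [0.55   0.0538] yaw -1.35
line [[0.4324755  0.00457583 0.006     ]
 [0.69892216 0.00464099 0.006     ]] 0.014010843237597468
[0.55000116 0.05199919 0.026     ]
[0.5499594  0.05378011 0.031     ]
[0.54991764 0.05556103 0.036     ]
```

>>> {"method": "apply_moves", "body": {
  "plan": [
    {"twist": [0, 0, 0], "slide": [0, 0, 0.02], "jaw": 1},
    {"twist": [0, 0, 0], "slide": [0, 0.03, 0.025], "jaw": 1},
    {"twist": [0, 0, 0], "slide": [0, 0.049, 0.015], "jaw": 1},
    {"twist": [0, 0, 0], "slide": [0, 0.049, 0.005], "jaw": 1},
    {"twist": [0, 0, 0], "slide": [0, 0.049, 0], "jaw": 1},
    {"twist": [0, 0, 0], "slide": [0, 0.049, -0.002], "jaw": 1}
  ]
}}

```text
clock: 13.22
tool_pos: [0.5482, 0.0636, 0.2164]
ee_rot: [-1.562, 0.027, 0.011]
wrist_force: [-5.3, 1.5, 13.4]
opening: 0.0855
```

>>> {"method": "apply_moves", "body": {
  "plan": [
    {"twist": [0, 0, 0], "slide": [0, -0.01, -0.003], "jaw": 1},
    {"twist": [0, 0, 0], "slide": [0, -0.026, -0.003], "jaw": 1},
    {"twist": [0, 0, 0], "slide": [0, -0.042, -0.003], "jaw": 1},
    {"twist": [0, 0, 0], "slide": [0, -0.058, -0.003], "jaw": 1},
    {"twist": [0, 0, 0], "slide": [0, -0.074, -0.003], "jaw": 1},
    {"twist": [0, 0, 0], "slide": [0, -0.09, -0.003], "jaw": 1},
    {"twist": [0, 0, 0], "slide": [0, -0.1, -0.003], "jaw": 1},
    {"twist": [0, 0, 0], "slide": [0, -0.102, -0.003], "jaw": 1}
  ]
}}

```text
clock: 14.22
tool_pos: [0.5475, 0.0214, 0.2165]
ee_rot: [-1.562, 0.03, 0.011]
wrist_force: [-8.3, -0.5, 16.0]
opening: 0.0857
```

>>> {"method": "apply_moves", "body": {
  "plan": [
    {"twist": [0, 0, 0], "slide": [0, 0, 0.02], "jaw": 1},
    {"twist": [0, 0, 0], "slide": [0, 0.05, 0.1], "jaw": 1},
    {"twist": [0, 0, 0], "slide": [0, 0.05, 0.2], "jaw": 1},
    {"twist": [0, 0, 0], "slide": [0, 0.05, 0.2], "jaw": 1}
  ]
}}

```text
clock: 14.72
tool_pos: [0.549, 0.0413, 0.2993]
ee_rot: [-1.561, 0.025, 0.006]
wrist_force: [0.9, 0.3, -0.7]
opening: 0.0854
```

```bash
python3 - <<'E'
from h import *
im,c=look('wrist','w7'); look('scene','s7',(250,150,510,360),3)
E
```

```text
(no output)
```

View pics/w7.png

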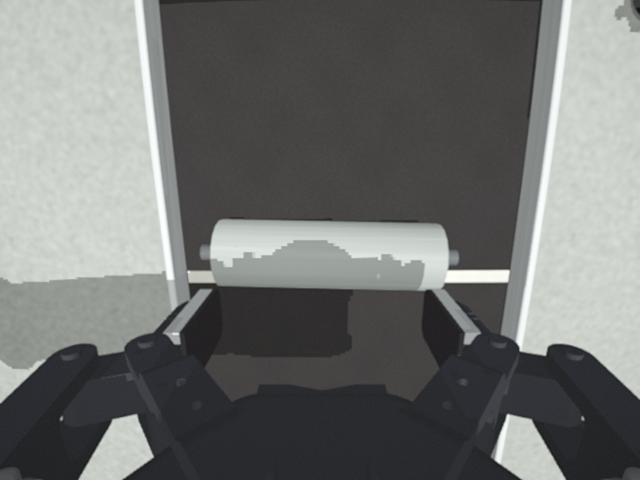

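View pics/s7.png

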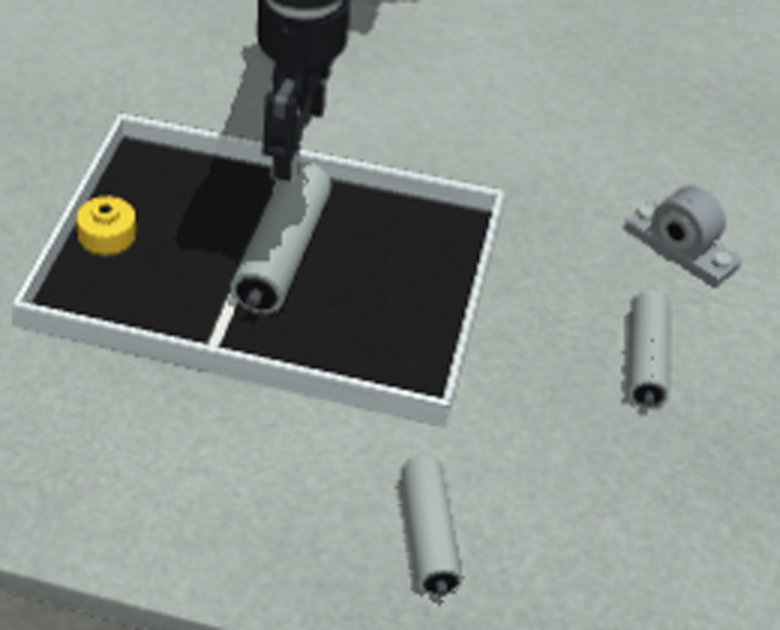

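```bash
python3 - <<'E'
from h import *
c=calibration('wrist'); stubs(c,[205,252.5],[454,257.5])
A=ray(c,[[190,276.5],[508,276]],.006);d=A[1]-A[0];print('line',A, np.degrees(np.arctan2(d[1],d[0])))
# edges: outline tangents give axis (mean bearing between the two edges)
E
```

```text
ends [[0.4547, 0.0348], [0.6373, 0.0304]] len 0.1826 mid [0.546  0.0326] yaw -1.41
line [[0.42988024 0.00628243 0.006     ]
 [0.69276633 0.00609761 0.006     ]] -0.040283287295419
```

>>> {"method": "apply_moves", "body": {
  "plan": [
    {"twist": [0, 0, 0], "slide": [0, 0, -0.12], "jaw": 1},
    {"twist": [0, 0, 0], "slide": [0, 0, -0.18], "jaw": 1},
    {"twist": [0, 0, 0], "slide": [0, 0, -0.195], "jaw": 1},
    {"twist": [0, 0, 0], "slide": [0, 0, -0.203], "jaw": 1},
    {"twist": [0, 0, 0], "slide": [0, 0, -0.207], "jaw": 1},
    {"twist": [0, 0, 0], "slide": [0, 0, -0.207], "jaw": 1}
  ]
}}

```text
clock: 15.58
tool_pos: [0.5458, 0.0417, 0.2164]
ee_rot: [-1.558, 0.036, 0.016]
wrist_force: [-17.4, 3.0, 34.5]
opening: 0.0853
```

>>> {"method": "apply_moves", "body": {
  "plan": [
    {"twist": [0, 0, 0], "slide": [0.003, 0, 0.002], "jaw": 1},
    {"twist": [0, 0, 0], "slide": [0.003, 0, 0.002], "jaw": 1}
  ]
}}

```text
clock: 15.82
tool_pos: [0.5469, 0.0416, 0.2173]
ee_rot: [-1.558, 0.036, 0.016]
wrist_force: [-2.2, 0.5, 7.3]
opening: 0.0858
```

>>> {"method": "apply_moves", "body": {
  "plan": [
    {"twist": [0, 0, 0], "slide": [0, -0.01, -0.004], "jaw": 1},
    {"twist": [0, 0, 0], "slide": [0, -0.026, -0.004], "jaw": 1},
    {"twist": [0, 0, 0], "slide": [0, -0.042, -0.004], "jaw": 1},
    {"twist": [0, 0, 0], "slide": [0, -0.058, -0.004], "jaw": 1},
    {"twist": [0, 0, 0], "slide": [0, -0.074, -0.004], "jaw": 1},
    {"twist": [0, 0, 0], "slide": [0, -0.09, -0.004], "jaw": 1},
    {"twist": [0, 0, 0], "slide": [0, -0.1, -0.004], "jaw": 1},
    {"twist": [0, 0, 0], "slide": [0, -0.1, -0.004], "jaw": 1}
  ]
}}

```text
clock: 16.82
tool_pos: [0.5463, -0.0001, 0.2167]
ee_rot: [-1.558, 0.04, 0.016]
wrist_force: [-8.2, -2.1, 17.8]
opening: 0.0853
```

>>> {"method": "apply_moves", "body": {
  "plan": [
    {"twist": [0, 0, 0], "slide": [0, 0, 0.02], "jaw": 1},
    {"twist": [0, 0, 0], "slide": [0, 0.05, 0.1], "jaw": 1},
    {"twist": [0, 0, 0], "slide": [0, 0.05, 0.2], "jaw": 1},
    {"twist": [0, 0, 0], "slide": [0, 0.05, 0.2], "jaw": 1}
  ]
}}

```text
clock: 17.32
tool_pos: [0.5478, 0.0199, 0.2991]
ee_rot: [-1.558, 0.035, 0.012]
wrist_force: [0.8, -0.7, 1.0]
opening: 0.0854
```

```bash
python3 - <<'E'
from h import *
im,c=look('wrist','w8',(160,200,520,320),2.2); look('scene','s8',(250,150,510,360),3)
E
```

```text
(no output)
```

View pics/w8.png

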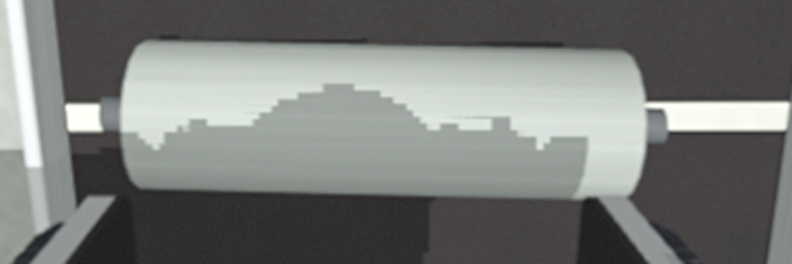

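View pics/s8.png

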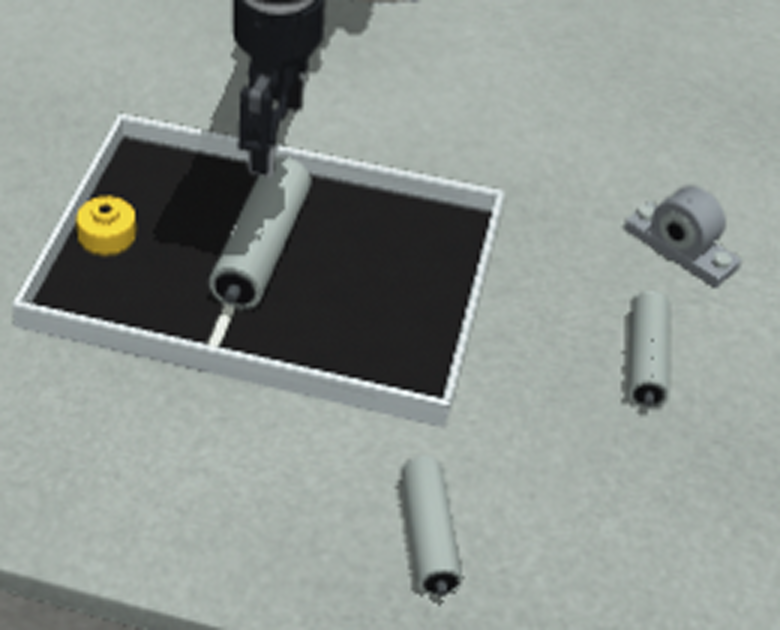

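```bash
python3 - <<'E'
from h import *
c=calibration('wrist'); s=lambda x,y:[160+x/2.2,200+y/2.2]
stubs(c,s(108,114),s(659,126))
A=ray(c,[s(85,117.5),s(730,117)],.006);print('line',A[:,:2].round(4))
# edges of body: rows at x=200 and 560 in crop
for x,u,l in((200,41,190),(560,47,197)):
    # tangent planes: mean of the two edge bearings in camera y-z -> axis at z .031
    print('mid-edge',ray(c,[s(x,u),s(x,l)],.031)[:,:2].round(4).tolist(), ray(c,[s(x,(u+l)/2)],.031)[0,:2])
E
```

```text
ends [[0.4538, 0.0148], [0.6372, 0.0101]] len 0.1834 mid [0.5455 0.0125] yaw -1.48
line [[0.435  0.006 ]
 [0.6723 0.0054]]
mid-edge [[0.4868, 0.0395], [0.4833, -0.0125]] [0.48515893 0.01422848]
mid-edge [[0.6032, 0.0368], [0.606, -0.015]] [0.6045252  0.01160855]
```

>>> {"method": "apply_moves", "body": {
  "plan": [
    {"twist": [0, 0, 0], "slide": [0, -0.009, -0.12], "jaw": 1},
    {"twist": [0, 0, 0], "slide": [0, -0.009, -0.18], "jaw": 1},
    {"twist": [0, 0, 0], "slide": [0, -0.009, -0.193], "jaw": 1},
    {"twist": [0, 0, 0], "slide": [0, -0.009, -0.199], "jaw": 1},
    {"twist": [0, 0, 0], "slide": [0, -0.009, -0.202], "jaw": 1},
    {"twist": [0, 0, 0], "slide": [0, -0.009, -0.202], "jaw": 1}
  ]
}}

```text
clock: 18.18
tool_pos: [0.5446, 0.0154, 0.2175]
ee_rot: [-1.557, 0.046, 0.021]
wrist_force: [-14.6, 0.2, 30.4]
opening: 0.0848
```

>>> {"method": "apply_moves", "body": {
  "plan": [
    {"twist": [0, 0, 0], "slide": [0.003, 0, 0.001], "jaw": 1},
    {"twist": [0, 0, 0], "slide": [0.003, 0, 0.001], "jaw": 1}
  ]
}}

```text
clock: 18.42
tool_pos: [0.5451, 0.015, 0.218]
ee_rot: [-1.557, 0.049, 0.022]
wrist_force: [-4.9, 0.1, 11.0]
opening: 0.0853
```

>>> {"method": "apply_moves", "body": {
  "plan": [
    {"twist": [0, 0, 0], "slide": [0, -0.006, -0.003], "jaw": 1},
    {"twist": [0, 0, 0], "slide": [0, -0.014, -0.003], "jaw": 1},
    {"twist": [0, 0, 0], "slide": [0, -0.022, -0.003], "jaw": 1},
    {"twist": [0, 0, 0], "slide": [0, -0.028, -0.003], "jaw": 1},
    {"twist": [0, 0, 0], "slide": [0, -0.032, -0.003], "jaw": 1},
    {"twist": [0, 0, 0], "slide": [0, -0.033, -0.003], "jaw": 1},
    {"twist": [0, 0, 0], "slide": [0, -0.033, -0.003], "jaw": 1}
  ]
}}

```text
clock: 19.3
tool_pos: [0.5449, 0.0013, 0.2178]
ee_rot: [-1.556, 0.051, 0.023]
wrist_force: [-7.3, -0.0, 15.7]
opening: 0.0849
```

>>> {"method": "apply_moves", "body": {
  "plan": [
    {"twist": [0, 0, 0], "slide": [0, 0, 0.02], "jaw": 1},
    {"twist": [0, 0, 0], "slide": [0, 0.05, 0.1], "jaw": 1},
    {"twist": [0, 0, 0], "slide": [0, 0.05, 0.2], "jaw": 1},
    {"twist": [0, 0, 0], "slide": [0, 0.05, 0.2], "jaw": 1},
    {"twist": [0, 0, 0], "slide": [0, 0.05, 0.2], "jaw": 1}
  ]
}}

```text
clock: 19.92
tool_pos: [0.5444, 0.0212, 0.2968]
ee_rot: [-1.556, 0.052, 0.024]
wrist_force: [-0.4, 0.4, -0.5]
opening: 0.0855
```

```bash
python3 - <<'E'
from h import *
im,c=look('wrist','w9',(160,200,520,320),2.2); look('top','t9',(205,190,425,360),3.5)
E
```

```text
(no output)
```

View pics/w9.png

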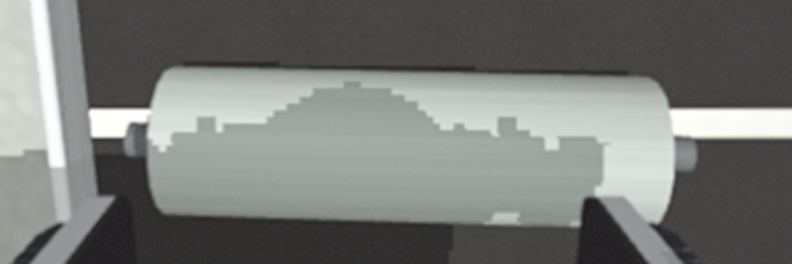

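View pics/t9.png

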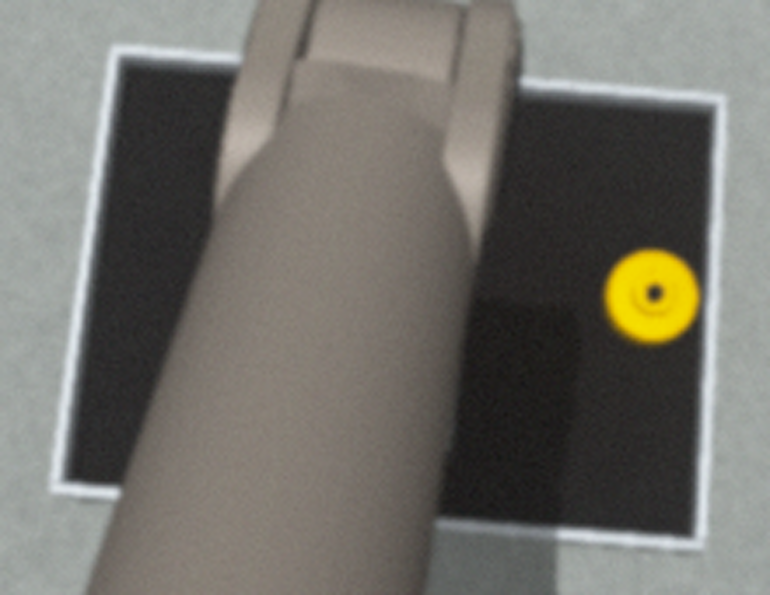

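```bash
python3 - <<'E'
from h import *
c=calibration('wrist'); s=lambda x,y:[160+x/2.2,200+y/2.2]
stubs(c,s(136,139),s(686,154))
A=ray(c,[s(105,123),s(750,123.5)],.006);print('line',A[:,:2].round(4))
for x,u,l in((250,68,216),(560,74,225)):
    print('mid-edge', ray(c,[s(x,(u+l)/2)],.031)[0,:2])
E
```

```text
ends [[0.4566, 0.0076], [0.641, 0.0023]] len 0.1844 mid [0.5488 0.005 ] yaw -1.68
line [[0.436  0.0056]
 [0.6732 0.0049]]
mid-edge [0.49585531 0.00662186]
mid-edge [0.59935051 0.00393314]
```

>>> {"method": "apply_moves", "body": {
  "plan": [
    {"twist": [0, 0, 0], "slide": [0, 0.15, 0.1], "jaw": 1},
    {"twist": [0, 0, 0], "slide": [0, 0.3, 0.1], "jaw": 1},
    {"twist": [0, 0, 0], "slide": [0, 0.45, 0.1], "jaw": 1},
    {"twist": [0, 0, 0], "slide": [0, 0.6, 0.1], "jaw": 1},
    {"twist": [0, 0, 0], "slide": [0, 0.6, 0.1], "jaw": 1},
    {"twist": [0, 0, 0], "slide": [0, 0.6, 0.1], "jaw": 1}
  ]
}}

```text
clock: 20.78
tool_pos: [0.544, 0.2606, 0.3348]
ee_rot: [-1.559, 0.055, 0.026]
wrist_force: [-0.5, -1.4, -0.2]
opening: 0.0854
```

```bash
python3 - <<'E'
from h import *
im,c=look('top','t10',(205,190,425,360),3.5);look('scene','s10',(250,180,450,330),4)
cv2.imwrite('pics/full10.png',im[:,:,::-1])
E
```

```text
(no output)
```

View pics/t10.png

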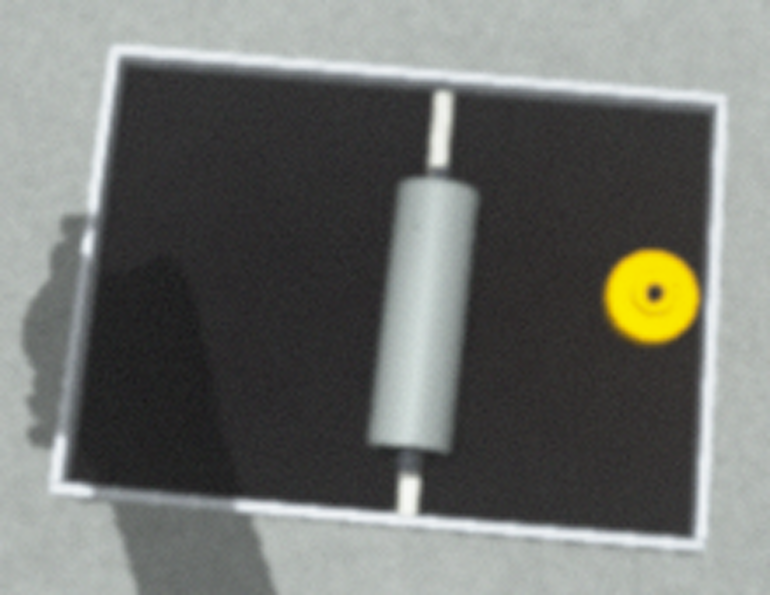

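View pics/s10.png

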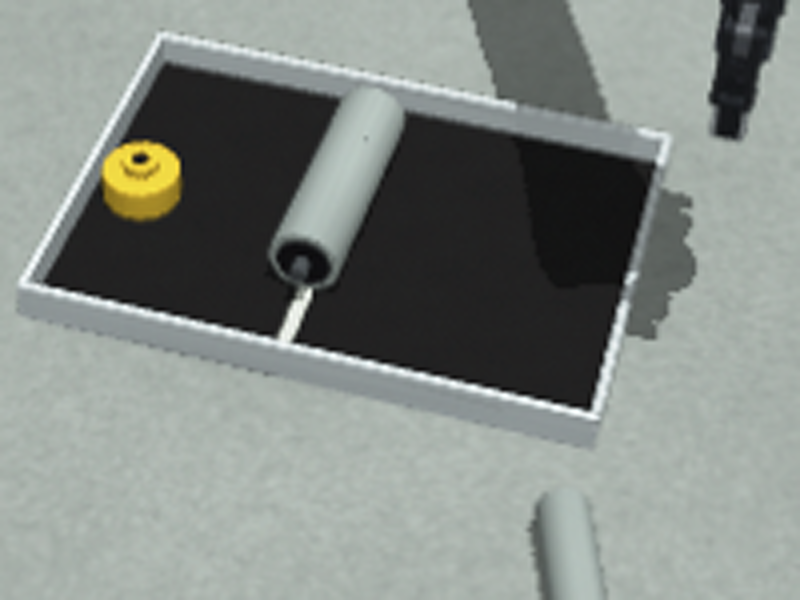

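```bash
python3 - <<'E'
from h import *
c=calibration('top'); s=lambda x,y:[205+x/3.5,190+y/3.5]
stubs(c,s(409.5,462),s(437.5,173))
A=ray(c,[s(408,495),s(441,130)],.006);print('line',A[:,:2].round(4))
for y,a,b in((220,396,475),(320,387,467),(420,373,455)):
    print('edge mid',ray(c,[s((a+b)/2,y)],.031)[0,:2].round(4))
E
```

```text
ends [[0.4592, 0.0075], [0.6371, 0.0053]] len 0.1779 mid [0.5482 0.0064] yaw -0.71
line [[0.4408 0.0072]
 [0.6718 0.0058]]
edge mid [0.6073 0.0041]
edge mid [0.5451 0.0041]
edge mid [0.4843 0.0069]
```

```bash
python3 -c "
from workcell import order,telemetry
print(telemetry.get_state()['clock'],order.hand_in())"
```

```text
the job is handed in; nothing more can be done
20.875 None
```

The large roller now rests on the white line with the line running under its middle. I handed the job in at 20.9 s of the 56 s allowed, with the arm clear of the tray.

**How it was done:** I rolled it there in nine short drags, with the open fingertips pressing lightly on its top. Vertical force readings were about 5–18 N, with two brief touchdown readings of 30–35 N. In each drag I checked, it moved about half as far as the fingers, so it rolled rather than slid. I never gripped or lifted it.

**Last checks:**

| Camera | Roller axis, world y | Line, world y |
|---|---|---|
| Wrist | 5.0 mm | 5.2 mm |
| Top | 4–7 mm | 6.5 mm |

- **Position:** the wrist view puts the roller within about 0.2 mm of the line. The top view's estimates lie between about 2 mm off and on the line.
- **Angle:** the two views disagree a little on how far the roller is turned from the line. The wrist view gives about 1.5° and the top view's stub ends about 0.4°. I tried to correct it with a small twist on the first drag, which had no effect, and left it rather than scrub the roller sideways.
- **Other objects:** the last pictures show the wheel where it started. I did not look at the bearing block or the jar after the last drag, but the arm did not go near the jar, and it passed over the block's side only on the first approach.

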